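Prove the water pump's stop button, then switch the pump back on

ROBOT

A 6-joint arm with a two-finger parallel gripper is mounted at the origin on the work surface. World frame = base frame: x ahead of the robot, y to its left, z up, the work surface at z = 0. Lengths are in m, angles in degrees, forces in N, time in s.
With the tool pointing down it reaches from about 0.275 to 0.75 m from the base axis. Payload 10.2 kg.
Tool frame: the origin (TCP) lies at the very end of the fingers, on their centre line; the grasp point (between the pads) lies 19 mm behind it (bot.grip_depth is the distance from the TCP to the grasp point, in m); z points along the fingers, y is the direction in which the jaws open and shut (so a half turn about z gives the same grasp; the last joint's range is limited). The gripper opens to 88 mm and grips with 3 to 60 N. Pads are 18 mm wide; open, the fingers measure 123 mm over their backs; the gripper's body (75 mm by 187 mm) begins 45 mm behind the grasp point.
Start: joints at [54.523, 17.928, 85.812, -0, 76.261, -12.8], TCP at [0.202, 0.484, 0.239] pointing down, gripper open.
Joint ranges: [-168.41, 168.41], [-55.51, 124.54], [10.69, 146.95], [-70.63, 250.63], [1, 178], [-165.06, 165.06]. Speed limits (degrees/s): [136.94, 136.94, 172.46, 180, 180, 180].

INTERFACE

Orientations are given as [roll, pitch, yaw] about the fixed x, y, z axes, in that order (R = Rz(yaw) Ry(pitch) Rx(roll)).
In Python, from station import state, viewer, ticket, bot gives the robot as it stands.
- The arm moves only by the shell command python3 -m handwheel 'ROWS' [FORCE]. ROWS is a JSON object of lists of equal length, an entry for each row: "fingers": the gripper command: -1 is fully open, 1 is shut, values between are in proportion; "linear": the shift along the tool's x, y, z in mm, a list of three; "angular": the turn, a rotation vector about the tool's x, y, z in degrees, a list of three. In form: {"fingers": [fingers, ...], "linear": [[dx, dy, dz], ...], "angular": [[wx, wy, wz], ...]}. A call has 1 to 10 rows; each row is the pose to reach, as a shift and turn from the pose commanded when the call began, along the tool's axes at that moment; what a row does not reach only later rows make up. A row lasts 1/12 s, in which the tool goes at most 41.7 mm and 7.16 degrees, less where a joint would pass 70% of its speed; a pose out of reach is approached as far as the arm can. A call with a gripper value outside its range is refused whole. The fingers move at their own pace and stop on an object; FORCE is the grip in N (left out, the last holds). Time passes only in rows, so rows that repeat a pose let the fingers close. It gives the time, the measured TCP pose, the force and the opening at its end, in the units of the state.
- state(): the state, without advancing time (a new reading comes with each control period).
- viewer.get_image(name): name is "scene" or "top" or "wrist"; returns a dict with "img" (480x640x3 uint8, red, green, blue), "z_map" (480x640 float32, m along the optical axis (not along the pixel's ray), 0 where there is no reading), "fx", "fy", "cx", "cy" (pixels), "k1" (the pictures are not rectified: a ray, as slopes to the right and down, at radius r is drawn at 1 + k1 r^2 times it, then the intrinsics apply), "T" (4x4, takes a point from camera to world coordinates). Camera axes: x right, y up, looking along -z (the intrinsics and any distortion apply to the point x, -y, -z); pixel columns grow to the right and rows downward; lengths in m; the calibration is good to about 2 mm. A picture is of the moment at which its call begins.
- ticket.job_done(): hands the job in, once; it reports no verdict.
The state is a dict: "t": time; "joint_pos": joint angles; "dq": joint speeds; "joint_efforts": joint torques, N m; "position": TCP position; "ee_rot": TCP orientation; "contact_force": force on the tool from outside, world axes, zero at the start; "wrist_torque": the same for the moment, N m; "gripper_width": finger opening in m.
Only numpy, scipy, OpenCV 4.12 (cv2) and the standard library are available. Lean on these libraries where they do the work, as an engineer would, in place of code of your own. Each camera call takes 0.05 s, during which the arm holds its last target.

TASK

Prove the pump's emergency stop: push the black mushroom button on the square grey box all the way down so that it latches, then turn its head clockwise until it lets go and let it spring back up and straight. After that, throw the T-handled lever on the other grey box all the way over, away from the robot, so that the pump is switched on again. Leave the bulb, the tin and the plugs where they stand.

Things in the scene. Friction and masses are not known exactly. Their poses are not given: they have to be found in the camera images.
- stop_box: The stop station: a fixed square grey box, 120 x 120 mm and 80 mm high, standing on the shelf, with the black mushroom button in the middle of its top. Origin: centre of the box's underside, on the shelf; z up. It may stand to the left or right and be turned up to 0.45 rad.
- stop_top (a point): Centre of the top face of the mushroom head, 150 mm above the shelf when the button is up. The head is a black disc 64 mm across and 14 mm thick, with a finger rib standing 26 mm high on top of it, 56 mm long, 22 mm wide and flat-topped; this point is the middle of the rib's top. x points along the rib (parallel to the box's x while joint stop_knob reads 0), y across it, z up. The point sinks and turns with the head.
- stop (a joint): How far the button is pushed in, in metres: 0 up, 0.014 at the bottom stop. A spring pushes it up with about 4 N at the top and 10 N at the bottom; the latch adds 1 to 2 N on the way. It latches a little before the bottom, at about 0.0105 to 0.011, and when let go it then stays down at about 0.0105 until the head is turned.
- stop_knob (a joint): Angle of the mushroom head about the vertical, in radians: 0 straight, growing clockwise seen from above, end stop at 1.2. A light spring (up to about 0.1 N m) turns it back to 0 when let go. The latch frees the button when the head is turned past about 0.5; the button then pushes itself up as soon as nothing holds it down, so turn to about 0.9 and open the fingers.
- isolator_box: The pump's isolator: a fixed oblong grey box, 130 mm (its x) x 90 mm (its y) and 60 mm high, with a T-handled lever on top. Origin: centre of its underside, on the shelf; z up, and x points the way the lever must be thrown (away from the robot, turned up to 0.45 rad either way). The lever's pivot axis is parallel to y and lies 70 mm above the origin, between two dark cheeks 50 mm long and reaching 82 mm above the shelf.
- isolator_bar (a point): Middle of the lever's black cross-bar, which is 70 mm long (parallel to the box's y) and 20 mm thick, 90 mm from the pivot. A steel arm 12 mm thick and 18 mm wide joins it to the pivot. At the start it leans towards the robot with the bar about 51 mm behind the pivot and 144 mm above the shelf; thrown over, it is as far ahead of the pivot.
- isolator (a joint): Lever angle in radians: 0 leaning fully towards the robot (off), 0.6 upright, 1.2 leaning fully away from it (on, end stop). It is stiff with friction (about 2 N at the bar) and stays where it is left; it starts between 0 and 0.25.
- bulb_center (a point): A frosted white globe bulb, 95 mm across, standing in a black plastic socket adapter with a 52 mm foot; 152 mm high in all; this point is on its axis 76 mm above the shelf. Loose and easily tipped: leave it alone.
- tin_center (a point): A steel tin with a press-fit lid, 106 mm across and 118 mm high; this point is its centre. Loose: leave it alone.
- plug1_center (a point): A white plug top lying flat, 73 x 50 mm with its pins, 35 mm high; the point is half-way up its middle. Loose: leave it alone.
- plug2_center (a point): A second plug top, the same as the first. Loose: leave it alone.
Mind the look-alikes: they are no part of the job. Leave any orange look-alike of the stop_box alone.

How it is judged:
By the outcome, as a careful person would: the job done as asked, in the order asked, and still so for the second after the job is handed in, with the robot touching nothing.
It also fails if it takes over 54 s, if anything falls off the work surface, if the arm or the gripper's body presses on something with over 40 N, if the wrist force passes 120 N, or if a joint passes its speed limit or range.

## Working session

There is one attempt and no reset: what is moved stays moved. The work goes in short steps, Python scripts to look and compute and a shell command to move; the robot and the scene stay as the last step left them, time stands still between calls to the robot, and variables do not carry over. Pictures are saved under pics/ and viewed, and the job is handed in when it is done.

```bash
ls; mkdir -p pics
python3 - <<'E'
from station import state, viewer, ticket, bot
import cv2
print(state())
for n in ("scene","top","wrist"):
    d=viewer.get_image(n); cv2.imwrite(f"pics/{n}0.png",d["img"][:,:,::-1]); print(n,d["fx"],d["cx"],d["cy"],d["k1"],d["T"].round(3).tolist())
E
```

```text
pics
{'t': 0.0, 'joint_pos': array([ 5.45219998e+01,  1.79597319e+01,  8.58516931e+01, -1.11446472e-03,
        7.62616500e+01, -1.27994112e+01]), 'dq': array([ 0.08781733,  0.08181712,  0.00548709,  0.06920987, -0.08132921,
       -0.00412783]), 'joint_efforts': array([ 2.41910511e-04, -4.02218235e+01, -2.52264798e+01,  6.93951314e-02,
        3.53350828e-02, -1.04571643e-04]), 'position': array([0.20229047, 0.48420556, 0.23817372]), 'ee_rot': array([-1.79928501e+02, -1.51335505e-02,  1.57321667e+02]), 'contact_force': array([0.38911456, 0.29233431, 0.54244059]), 'wrist_torque': array([0.01597281, 0.0612244 , 0.00041439]), 'gripper_width': 0.08846093095045983}
scene 548.7226716898101 322.55700846802307 246.97112612866042 -0.0973614527049804 [[-0.067, -0.604, 0.794, 1.564], [0.998, -0.052, 0.044, 0.055], [0.015, 0.795, 0.606, 0.881], [0.0, 0.0, 0.0, 1.0]]
top 538.8092800911381 328.7431370184612 240.20776458041811 0.05588029146346947 [[0.011, 0.995, -0.1, 0.44], [-1.0, 0.011, 0.003, 0.012], [0.004, 0.1, 0.995, 1.364], [0.0, 0.0, 0.0, 1.0]]
wrist 371.9583406463249 317.05412673127444 242.6149971922918 -0.032160636815053316 [[0.385, -0.879, -0.283, 0.129], [0.923, 0.366, 0.118, 0.515], [-0.0, -0.306, 0.952, 0.384], [0.0, 0.0, 0.0, 1.0]]
```

View pics/scene0.png

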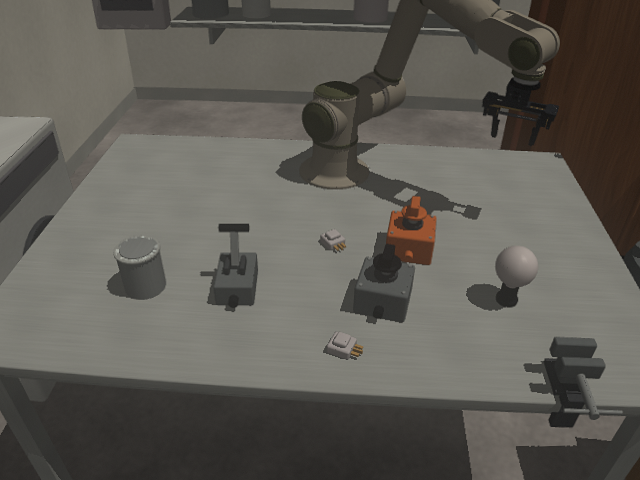

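View pics/top0.png

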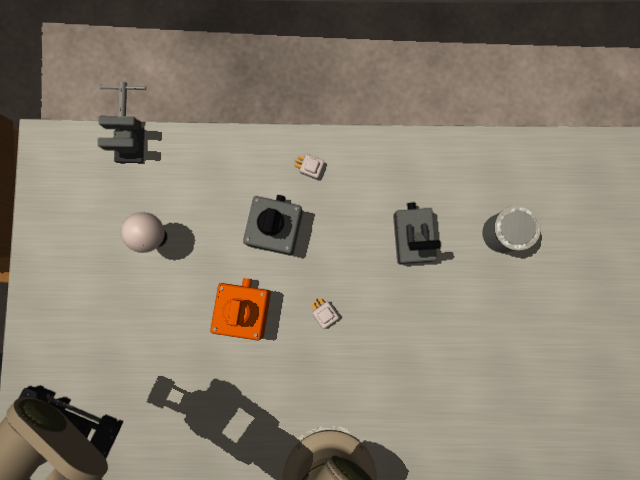

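Top view: the grey stop box with black head is at (273,224). The orange look-alike is at (240,311) and must be left alone. The isolator is at (416,237) with its bar at (424,243), the bulb at (143,232), the tin at (517,229), and the plugs at (311,166) and (326,314). The grey box with the black mushroom fits the description; I'll confirm it in an enlarged crop.

```bash
cat > h.py <<'E'
import numpy as np, cv2
from station import viewer
def pts(d):
    # world point for each pixel
    v,u=np.mgrid[0:480,0:640].astype(np.float32)
    K=np.array([[d["fx"],0,d["cx"]],[0,d["fy"],d["cy"]],[0,0,1.]])
    p=cv2.undistortPoints(np.stack([u.ravel(),v.ravel()],1)[:,None].astype(np.float64),K,np.array([d["k1"],0,0,0.]))[:,0].reshape(480,640,2)
    z=d["z_map"].astype(float)
    P=np.stack([p[...,0]*z,-p[...,1]*z,-z],-1)
    W=P@d["T"][:3,:3].T+d["T"][:3,3]
    W[z==0]=np.nan
    return W
def crop(d,name,u0,v0,w,h,s):
    cv2.imwrite(name,cv2.resize(d["img"][v0:v0+h,u0:u0+w,::-1],None,fx=s,fy=s,interpolation=cv2.INTER_CUBIC))
E
python3 - <<'E'
from h import *
d=viewer.get_image("top"); W=pts(d)
crop(d,"pics/cs.png",230,180,90,90,6); crop(d,"pics/ci.png",375,190,90,90,6)
def rep(n,u0,u1,v0,v1,z0,z1):
    R=W[v0:v1,u0:u1].reshape(-1,3); R=R[(R[:,2]>z0)&(R[:,2]<z1)]
    r=cv2.minAreaRect((R[:,:2]*1000).astype(np.float32)); print(n,len(R),R.mean(0).round(4),[np.round(x,1) for x in r])
rep("stoptop rib",235,310,185,262,.142,.156)
rep("head",235,310,185,262,.112,.132)
rep("boxtop",235,310,185,262,.07,.09)
rep("isobox",385,450,195,275,.05,.068)
rep("bar",385,450,195,275,.125,.18)
rep("bulb",110,180,200,260,.02,.2)
rep("tin",480,550,195,260,.1,.14)
rep("orange",200,280,270,350,.07,.2)
rep("plug1",290,330,150,182,.02,.06)
rep("plug2",305,345,295,332,.02,.06)
E
```

```text
stoptop rib 240 [0.6057 0.1449 0.1512] [array([606.8, 145.3]), array([22.6, 56.4]), np.float64(78.2)]
head 328 [0.6036 0.1429 0.1248] [array([605.4, 145.1]), array([58.9, 61.1]), np.float64(1.6)]
boxtop 1873 [0.6036 0.1431 0.0814] [array([606.8, 145.4]), array([120. , 120.3]), np.float64(78.2)]
isobox 1447 [ 0.5889 -0.1991  0.0614] [array([ 586.7, -203.1]), array([129.7,  90.8]), np.float64(4.9)]
bar 301 [ 0.5538 -0.206   0.1609] [array([ 558.1, -206.7]), array([28.9, 72.2]), np.float64(4.9)]
bulb 1345 [0.5772 0.432  0.1372] [array([579.3, 438.7]), array([88.3, 91.2]), np.float64(52.5)]
tin 1687 [ 0.6002 -0.4277  0.1183] [array([ 600.8, -429.6]), array([103.5, 107.9]), np.float64(45.5)]
orange 2585 [0.3997 0.2155 0.0945] [array([399.5, 219. ]), array([120.7, 119.2]), np.float64(81.9)]
plug1 388 [0.7619 0.0539 0.0298] [array([765.9,  62.5]), array([70.5, 50.3]), np.float64(70.3)]
plug2 412 [0.3907 0.0156 0.0296] [array([397.5,  20.9]), array([69.8, 49.6]), np.float64(36.4)]
```

View pics/cs.png

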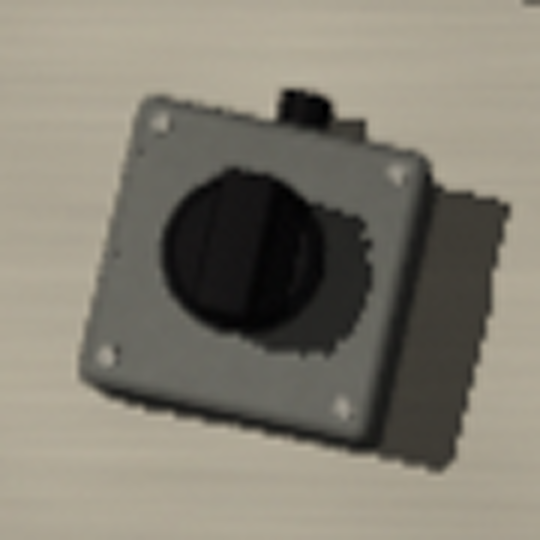

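View pics/ci.png

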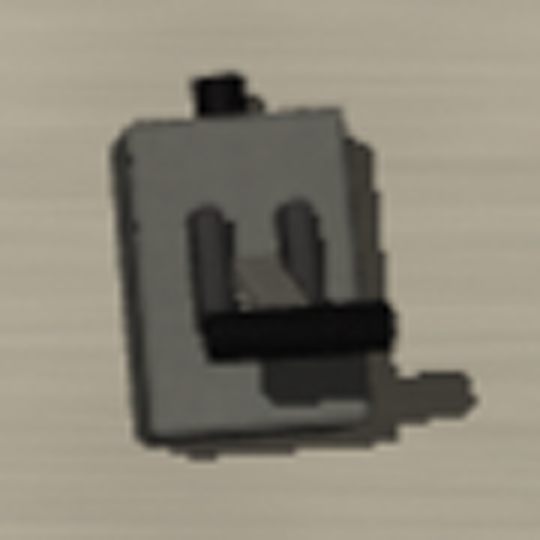

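Confirmed: the stop box is at (607,145) mm with yaw -11.8°, and the isolator is at (587,-203) mm with yaw +4.9°. The fingers will straddle the rib, and their tips will push the disc.

```bash
cat >> h.py <<'E'
from scipy.spatial.transform import Rotation as Ro
from station import state
def go(x,y,z,yaw):
    s=state(); R0=Ro.from_euler('xyz',s["ee_rot"],degrees=True); R1=Ro.from_euler('xyz',[180,0,yaw],degrees=True)
    print("lin mm",(R0.inv().apply(np.array([x,y,z])-s["position"])*1000).round(1),"rotvec",(R0.inv()*R1).as_rotvec(degrees=True).round(2))
E
python3 -c "
from h import *
go(.607,.1454,.230,168.2)"
```

```text
lin mm [-504.  -156.7    8.4] rotvec [-4.000e-02 -1.000e-02 -1.088e+01]
```

```bash
python3 -m handwheel '{"fingers":[-1,-1,-1,-1,-1,-1,-1,-1,-1,-1],"linear":[[-30,-9,0],[-65,-20,0],[-100,-31,0],[-135,-42,0],[-170,-53,0],[-205,-64,0],[-240,-75,0],[-275,-86,0],[-310,-96,0],[-340,-106,0]],"angular":[[0,0,-2],[0,0,-4],[0,0,-6],[0,0,-8],[0,0,-10],[0,0,-11],[0,0,-11],[0,0,-11],[0,0,-11],[0,0,-11]]}' 20; python3 -c "
from h import *
go(.607,.1454,.200,168.2)"
```

```text
t: 1.03
position: [0.4768, 0.2538, 0.2386]
ee_rot: [-180.0, -0.0, 168.3]
contact_force: [-0.5, 0.0, 1.2]
gripper_width: 0.0881
lin mm [-149.5  -79.7   38.6] rotvec [-0.01 -0.    0.08]
```

```bash
python3 -m handwheel '{"fingers":[-1,-1,-1,-1,-1,-1,-1],"linear":[[-30,-16,0],[-60,-32,0],[-90,-48,0],[-120,-64,10],[-149,-79,25],[-149.5,-79.5,38.5],[-149.5,-79.5,38.5]],"angular":[[0,0,0],[0,0,0],[0,0,0],[0,0,0],[0,0,0],[0,0,0],[0,0,0]]}'
python3 - <<'E'
from h import *
go(.607,.1454,.128,168.2)
d=viewer.get_image("wrist"); cv2.imwrite("pics/w1.png",d["img"][:,:,::-1]); W=pts(d)
R=W.reshape(-1,3); R=R[(abs(R[:,2]-.150)<.008)&(abs(R[:,0]-.607)<.05)&(abs(R[:,1]-.145)<.05)]
print(len(R),R.mean(0),cv2.minAreaRect((R[:,:2]*1000).astype(np.float32)))
E
```

```text
t: 1.62
position: [0.6053, 0.146, 0.1966]
ee_rot: [-179.9, -0.3, 168.2]
contact_force: [-1.6, -0.3, 1.0]
gripper_width: 0.0882
lin mm [-2.2 -0.1 68.6] rotvec [-0.09 -0.32 -0.  ]
3599 [0.60445239 0.14634855 0.1490319 ] ((606.3570556640625, 145.94390869140625), (22.063383102416992, 55.50547409057617), 78.47005462646484)
```

View pics/w1.png

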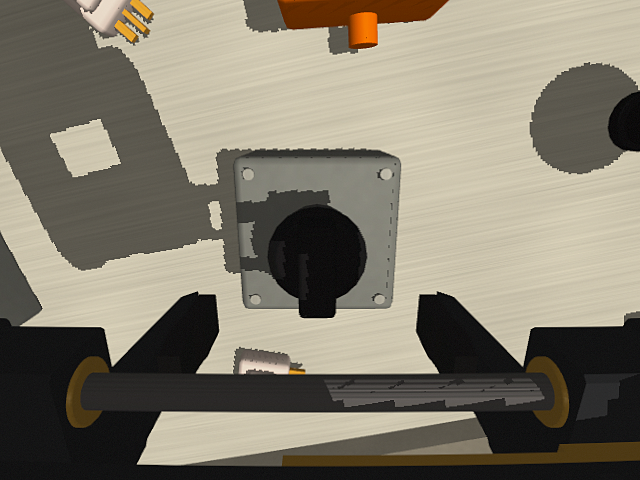

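The wrist view shows the rib's end at (318,310), midway between the fingertips at about (205,310) and (430,310). It's aligned and agrees with the top camera, so I'll descend and grip.

```bash
python3 -m handwheel '{"fingers":[-1,-1,-1,-1,0.5,0.7,1,1,1,1],"linear":[[-1,0,25],[-1,0,45],[-1,0,60],[-1,0,68],[-1,0,68],[-1,0,68],[-1,0,68],[-1,0,68],[-1,0,68],[-1,0,68]],"angular":[[0,0,0],[0,0,0],[0,0,0],[0,0,0],[0,0,0],[0,0,0],[0,0,0],[0,0,0],[0,0,0],[0,0,0]]}' 20; python3 -m handwheel '{"fingers":[1,1,1],"linear":[[0,0,0],[0,0,0],[0,0,0]],"angular":[[0,0,0],[0,0,0],[0,0,0]]}'
```

```text
t: 2.5
position: [0.6067, 0.1472, 0.1328]
ee_rot: [180.0, 0.0, 168.3]
contact_force: [0.2, -1.2, 0.7]
gripper_width: 0.0501
t: 2.75
position: [0.6066, 0.1472, 0.1322]
ee_rot: [180.0, -0.0, 168.3]
contact_force: [-0.5, 1.0, -0.8]
gripper_width: 0.0303
```

```bash
python3 -m handwheel '{"fingers":[1,1,1,1,1],"linear":[[0,0,0],[0,0,0],[0,0,0],[0,0,0],[0,0,0]],"angular":[[0,0,0],[0,0,0],[0,0,0],[0,0,0],[0,0,0]]}'; python3 -m handwheel '{"fingers":[1,1,1,1,1,1],"linear":[[0,0,2],[0,0,4],[0,0,6],[0,0,8],[0,0,8],[0,0,8]],"angular":[[0,0,0],[0,0,0],[0,0,0],[0,0,0],[0,0,0],[0,0,0]]}'
```

```text
t: 3.17
position: [0.6063, 0.1459, 0.1323]
ee_rot: [-179.9, -0.0, 168.3]
contact_force: [-2.9, -7.5, 1.6]
gripper_width: 0.0218
t: 3.67
position: [0.6065, 0.1459, 0.1249]
ee_rot: [-179.9, -0.0, 168.3]
contact_force: [-4.4, -7.1, 4.9]
gripper_width: 0.0219
```

```bash
python3 -m handwheel '{"fingers":[1,1,1,1,1,1,1,1],"linear":[[0,-1,2],[0,-1,4],[0,-1,6],[0,-1,8],[0,-1,10],[0,-1,12],[0,-1,12],[0,-1,12]],"angular":[[0,0,0],[0,0,0],[0,0,0],[0,0,0],[0,0,0],[0,0,0],[0,0,0],[0,0,0]]}' 20
```

```text
t: 4.33
position: [0.6077, 0.1454, 0.1161]
ee_rot: [-180.0, 0.3, 168.3]
contact_force: [-6.5, -4.8, 22.5]
gripper_width: 0.0218
```

```bash
python3 -m handwheel '{"fingers":[1,1,1],"linear":[[0,0,2],[0,0,3],[0,0,3]],"angular":[[0,0,0],[0,0,0],[0,0,0]]}'
python3 - <<'E'
from h import *
for n in ("scene","wrist"):
    d=viewer.get_image(n); W=pts(d)
    m=(abs(W[...,0]-.607)<.035)&(abs(W[...,1]-.145)<.035)&(W[...,2]>.06)
    print(n,np.histogram(W[m][:,2],bins=np.arange(.08,.19,.004)))
crop(d,"pics/w2.png",200,180,260,200,3)
d=viewer.get_image("scene");crop(d,"pics/s2.png",330,180,130,150,4)
E
```

```text
t: 4.58
position: [0.6084, 0.1453, 0.1138]
ee_rot: [-180.0, 0.4, 168.3]
contact_force: [-4.7, -4.9, 26.2]
gripper_width: 0.0221
scene (array([122,  39,  40,  14,   3,  30,  73, 103,  31,  28,  33,  26,  33,
       117,  90,  19,  25,  19,  25,  47,  21,   7,   3,   2,   0,   5,
         8]), array([0.08 , 0.084, 0.088, 0.092, 0.096, 0.1  , 0.104, 0.108, 0.112,
       0.116, 0.12 , 0.124, 0.128, 0.132, 0.136, 0.14 , 0.144, 0.148,
       0.152, 0.156, 0.16 , 0.164, 0.168, 0.172, 0.176, 0.18 , 0.184,
       0.188]))
wrist (array([ 737,    0,    0,    0,   14,  258, 2078, 1983,  274,  407,  453,
        538,  624, 6183, 1169,  540,  520,  553,  625, 1305,  317,  265,
        157,  215,  287,  680, 1079]), array([0.08 , 0.084, 0.088, 0.092, 0.096, 0.1  , 0.104, 0.108, 0.112,
       0.116, 0.12 , 0.124, 0.128, 0.132, 0.136, 0.14 , 0.144, 0.148,
       0.152, 0.156, 0.16 , 0.164, 0.168, 0.172, 0.176, 0.18 , 0.184,
       0.188]))
```

View pics/w2.png

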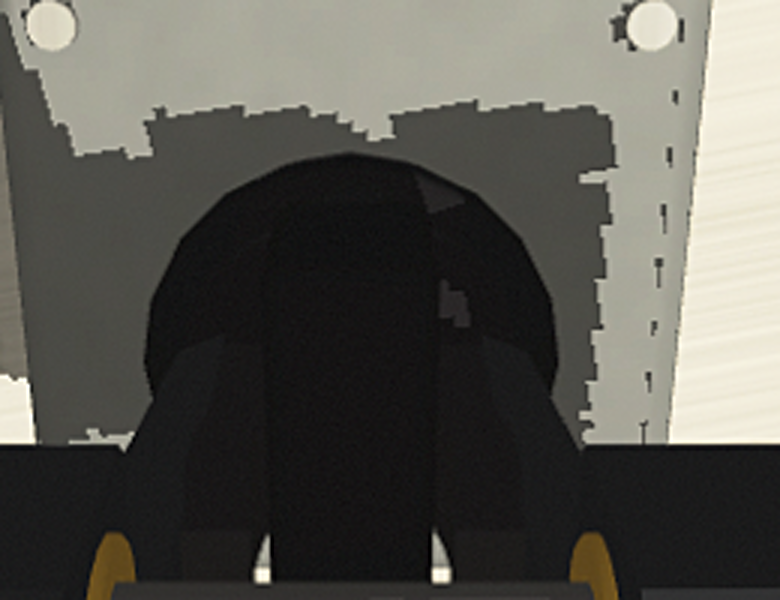

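View pics/s2.png

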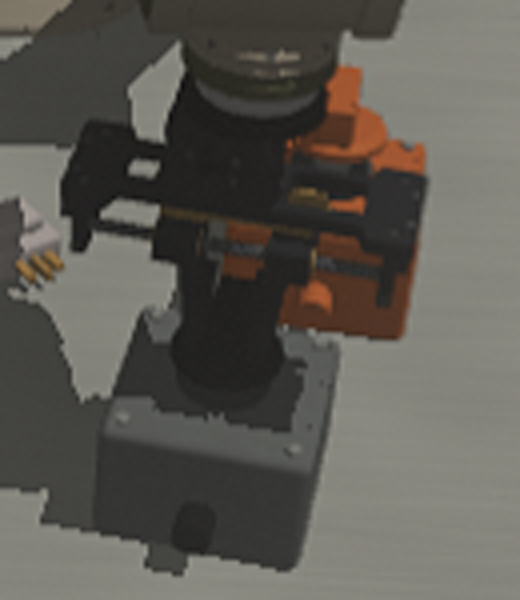

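The wrist depth puts the rib top at about 0.135, against 0.149 when up. With 26 N on the wrist, the button is at its bottom stop. Next I'll turn it clockwise (+z of the tool).

```bash
python3 -m handwheel '{"fingers":[1,1,1,1,1,1,1,1,1,1],"linear":[[0.5,0,-1],[1,0,-2],[1,0,-2],[1,0,-2],[1,0,-2],[1,0,-2],[1,0,-2],[1,0,-2],[1,0,-2],[1,0,-2]],"angular":[[0,0,0],[0,0,6],[0,0,12],[0,0,18],[0,0,24],[0,0,30],[0,0,36],[0,0,42],[0,0,48],[0,0,53]]}' 30; python3 -m handwheel '{"fingers":[1,1],"linear":[[0,0,0],[0,0,0]],"angular":[[0,0,0],[0,0,0]]}'
python3 - <<'E'
from h import *
d=viewer.get_image("wrist"); W=pts(d)
m=(abs(W[...,0]-.607)<.035)&(abs(W[...,1]-.145)<.035)&(W[...,2]>.06)
print(np.histogram(W[m][:,2],bins=np.arange(.12,.16,.004)))
crop(d,"pics/w3.png",200,180,260,200,3)
E
```

```text
t: 5.57
position: [0.6073, 0.1443, 0.114]
ee_rot: [179.8, 0.3, 115.0]
contact_force: [-0.8, -11.0, 14.4]
gripper_width: 0.0217
t: 5.73
position: [0.6072, 0.1443, 0.114]
ee_rot: [179.8, 0.3, 115.3]
contact_force: [-0.1, -11.5, 14.0]
gripper_width: 0.0214
(array([ 480,  518,  593, 6178, 1134,  551,  511,  548,  626, 1322]), array([0.12 , 0.124, 0.128, 0.132, 0.136, 0.14 , 0.144, 0.148, 0.152,
       0.156, 0.16 ]))
```

View pics/w3.png

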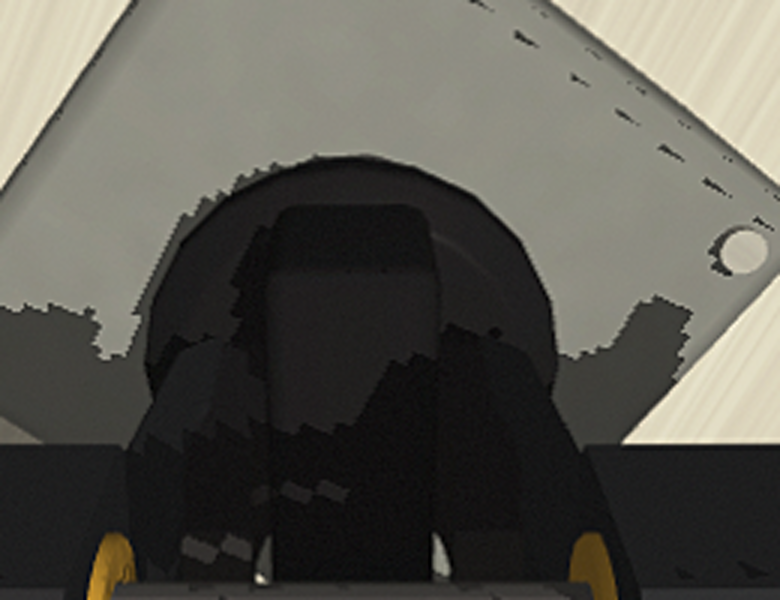

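The rib has turned with the fingers (box corner at (743,250) in the crop), about 0.92 rad. I'll raise with the button still turned, then open.

```bash
python3 -m handwheel '{"fingers":[1,1,1,1,1,1,1,1,0,-1],"linear":[[0,0,-2],[0,0,-4],[0,0,-6],[0,0,-8],[0,0,-10],[0,0,-12],[0,0,-14],[0,0,-16],[0,0,-16],[0,0,-16]],"angular":[[0,0,0],[0,0,0],[0,0,0],[0,0,0],[0,0,0],[0,0,0],[0,0,0],[0,0,0],[0,0,0],[0,0,0]]}'; python3 -m handwheel '{"fingers":[-1,-1,-1,-1,-1,-1,-1,-1],"linear":[[0,0,0],[0,0,0],[0,0,0],[0,0,0],[0,0,0],[0,0,0],[0,0,0],[0,0,0]],"angular":[[0,0,0],[0,0,0],[0,0,0],[0,0,0],[0,0,0],[0,0,0],[0,0,0],[0,0,0]]}';  python3 -m handwheel '{"fingers":[-1,-1,-1,-1,-1,-1],"linear":[[0,0,-20],[0,0,-40],[0,0,-60],[0,0,-80],[0,0,-95],[0,0,-95]],"angular":[[0,0,0],[0,0,0],[0,0,0],[0,0,0],[0,0,0],[0,0,0]]}'
python3 - <<'E'
from h import *
d=viewer.get_image("wrist"); W=pts(d); cv2.imwrite("pics/w4.png",d["img"][:,:,::-1])
R=W.reshape(-1,3); R=R[(abs(R[:,2]-.143)<.014)&(abs(R[:,0]-.607)<.05)&(abs(R[:,1]-.145)<.05)]
print(len(R),np.median(R[:,2]),cv2.minAreaRect((R[R[:,2]>.13][:,:2]*1000).astype(np.float32)))
E
```

```text
t: 6.62
position: [0.6054, 0.1464, 0.1273]
ee_rot: [180.0, -0.0, 115.3]
contact_force: [0.1, -0.3, -0.8]
gripper_width: 0.0331
t: 7.28
position: [0.6054, 0.1465, 0.1272]
ee_rot: [-180.0, -0.0, 115.3]
contact_force: [-0.3, -0.2, 0.3]
gripper_width: 0.0865
t: 7.78
position: [0.6064, 0.1465, 0.2255]
ee_rot: [179.7, 0.1, 115.3]
contact_force: [0.4, 0.1, 0.5]
gripper_width: 0.088
3347 0.1489760855037481 ((607.2555541992188, 145.91342163085938), (22.36931610107422, 56.3205451965332), 78.58224487304688)
```

View pics/w4.png

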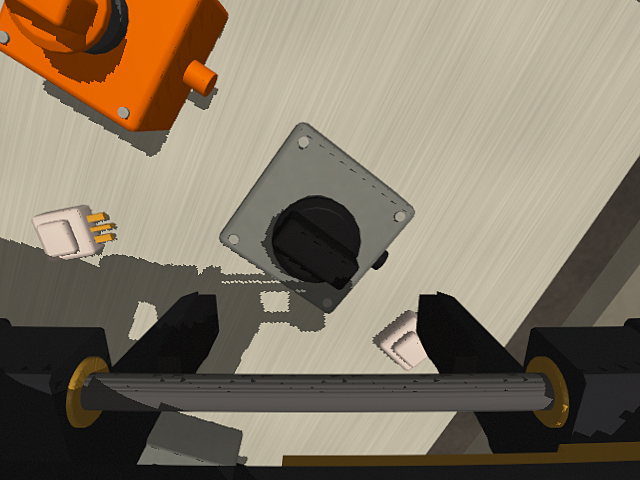

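The button is up (rib top 0.149) and straight (78.6°, the same as before). On to the isolator with closed fingers, jaws along the throw direction.

```bash
python3 -c "
from h import *
go(.497,-.2108,.225,94.9)"
```

```text
lin mm [-276.4 -251.2   -2. ] rotvec [ 0.16  0.03 20.43]
```

```bash
python3 -m handwheel '{"fingers":[1,1,1,1,1,1,1,1,1,1],"linear":[[-28,-25,0],[-56,-50,0],[-83,-75,0],[-110,-100,0],[-138,-125,0],[-166,-150,0],[-193,-175,0],[-221,-200,0],[-248,-225,0],[-265,-240,0]],"angular":[[0,0,2],[0,0,4],[0,0,6],[0,0,8],[0,0,10],[0,0,12],[0,0,14],[0,0,16],[0,0,18],[0,0,20.4]]}' 30; python3 -m handwheel '{"fingers":[1,1,1],"linear":[[0,0,0],[0,0,0],[0,0,0]],"angular":[[0,0,0],[0,0,0],[0,0,0]]}'; python3 -c "
from h import *
go(.497,-.2108,.140,94.9)"
```

```text
t: 8.67
position: [0.5001, -0.1984, 0.2207]
ee_rot: [-179.9, -0.1, 94.7]
contact_force: [0.7, 0.4, 0.8]
gripper_width: 0.0233
t: 8.92
position: [0.5018, -0.1949, 0.2214]
ee_rot: [-179.9, -0.1, 95.0]
contact_force: [-0.1, -0.7, 0.4]
gripper_width: 0.0034
lin mm [-15.6  -6.   81.4] rotvec [-0.05 -0.07  0.08]
```

```bash
python3 -m handwheel '{"fingers":[1,1,1,1,1,1],"linear":[[-15.5,-6,0],[-15.5,-6,25],[-15.5,-6,50],[-15.5,-6,70],[-15.5,-6,80],[-15.5,-6,80]],"angular":[[0,0,0],[0,0,0],[0,0,0],[0,0,0],[0,0,0],[0,0,0]]}'
python3 - <<'E'
from h import *
go(.587+.0235*.9963-.0003,-.2031+.0235*.0854,.140,94.9)
d=viewer.get_image("wrist"); cv2.imwrite("pics/w5.png",d["img"][:,:,::-1])
E
```

```text
t: 9.42
position: [0.4967, -0.2101, 0.1402]
ee_rot: [-179.8, -0.2, 95.0]
contact_force: [-0.2, 0.0, 0.4]
gripper_width: 0.0008
lin mm [ -1.  113.8  -0.2] rotvec [-0.18 -0.16  0.13]
```

View pics/w5.png

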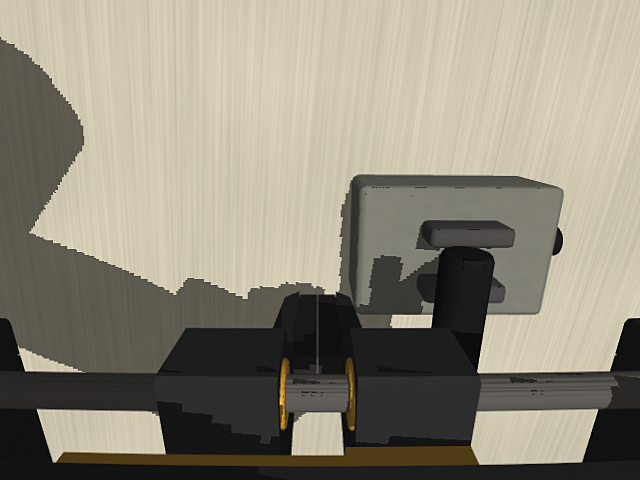

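The bar at (465,310) stands ahead of the closed fingers at (318,310), with the path clear. Pushing along tool +y.

```bash
python3 -m handwheel '{"fingers":[1,1,1,1,1,1,1,1,1,1],"linear":[[-1,8,0],[-1,18,0],[-1,28,0],[-1,38,0],[-1,48,0],[-1,58,0],[-1,68,0],[-1,78,0],[-1,86,0],[-1,92,0]],"angular":[[0,0,0],[0,0,0],[0,0,0],[0,0,0],[0,0,0],[0,0,0],[0,0,0],[0,0,0],[0,0,0],[0,0,0]]}'; python3 -m handwheel '{"fingers":[1,1,1,1,1],"linear":[[0,5,0],[0,10,0],[0,15,0],[0,18,0],[0,18,0]],"angular":[[0,0,0],[0,0,0],[0,0,0],[0,0,0],[0,0,0]]}'
```

```text
t: 10.3
position: [0.5901, -0.2047, 0.1433]
ee_rot: [179.9, 0.1, 95.0]
contact_force: [-1.9, 0.3, -0.5]
gripper_width: 0.0006
t: 10.72
position: [0.6074, -0.2032, 0.1423]
ee_rot: [180.0, 0.0, 94.9]
contact_force: [0.4, 0.2, 0.3]
gripper_width: -0.0002
```

Run:
```python
from h import *
d=viewer.get_image("wrist"); cv2.imwrite("pics/w6.png",d["img"][:,:,::-1])
```

```text
(no output)
```

View pics/w6.png

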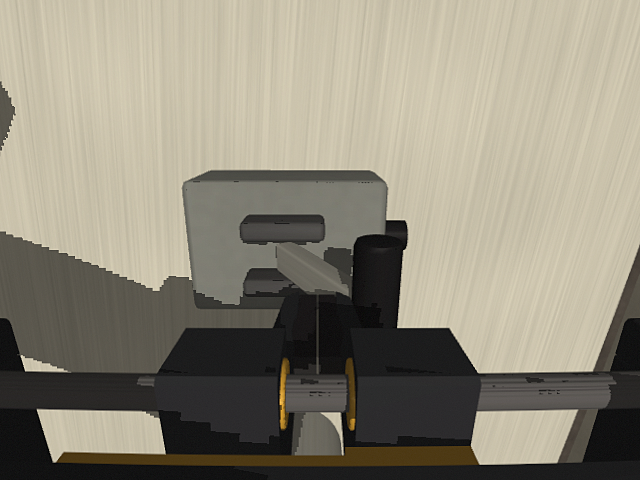

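The lever has swung past upright and the bar is at (378,285). There's no end-stop force yet, so I'll go on in small steps.

```bash
for i in 1 2 3 ; do :; done; python3 -m handwheel '{"fingers":[1,1,1,1],"linear":[[0,2,0.5],[0,4,1],[0,5,1.5],[0,5,1.5]],"angular":[[0,0,0],[0,0,0],[0,0,0],[0,0,0]]}'; python3 -m handwheel '{"fingers":[1,1,1,1],"linear":[[0,1,0],[0,2,0],[0,3,0],[0,3,0]],"angular":[[0,0,0],[0,0,0],[0,0,0],[0,0,0]]}'
```

```text
t: 11.1
position: [0.6119, -0.2029, 0.1406]
ee_rot: [180.0, 0.0, 94.9]
contact_force: [-0.5, 0.1, 0.1]
gripper_width: 0.0005
t: 11.43
position: [0.614, -0.2027, 0.1406]
ee_rot: [-179.8, -0.0, 94.9]
contact_force: [-7.1, -0.5, -0.1]
gripper_width: 0.0004
```

```bash
python3 -m handwheel '{"fingers":[1,1,1,1],"linear":[[0,1,0],[0,2,0],[0,3,0],[0,3,0]],"angular":[[0,0,0],[0,0,0],[0,0,0],[0,0,0]]}';python3 -m handwheel '{"fingers":[1,1,1],"linear":[[0,1,0],[0,2,0],[0,2,0]],"angular":[[0,0,0],[0,0,0],[0,0,0]]}'
python3 - <<'E'
from h import *
d=viewer.get_image("scene"); crop(d,"pics/s6.png",190,180,110,140,4)
for n in ("wrist","top"):
  d=viewer.get_image(n);W=pts(d)
  R=(W-np.array([.5867,-.2031,0])); c,s=np.cos(np.radians(4.9)),np.sin(np.radians(4.9))
  X=R[...,0]*c+R[...,1]*s; Y=-R[...,0]*s+R[...,1]*c
  m=(abs(Y)<.034)&(X>.03)&(X<.09)&(R[...,2]>.10)&(R[...,2]<.175)
  if n=="wrist": m&=(abs(Y)>.015)
  print(n,m.sum(),X[m].min(),np.percentile(X[m],[2,50,98]),R[...,2][m].max(),np.percentile(R[...,2][m],[2,50,98]))
E
```

```text
t: 11.77
position: [0.6144, -0.2026, 0.1405]
ee_rot: [-179.4, -0.1, 94.9]
contact_force: [-24.1, -0.6, 7.9]
gripper_width: 0.0006
t: 12.02
position: [0.6147, -0.2026, 0.1405]
ee_rot: [-179.1, -0.2, 94.9]
contact_force: [-36.0, 0.2, 11.6]
gripper_width: 0.0004
wrist 2308 0.04163449137425214 [0.04205892 0.05021838 0.05985418] 0.1548833084183023 [0.14410877 0.15177628 0.15398288]
top 5 0.038081774992483164 [0.03826572 0.04191117 0.04358389] 0.1520986593186111 [0.12468294 0.14868155 0.15185555]
```

View pics/s6.png

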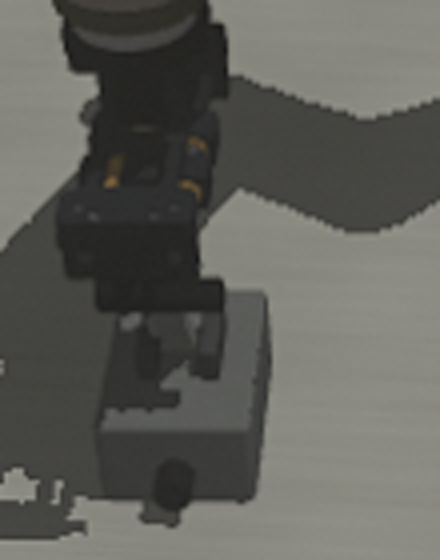

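There's 36 N with no further travel, and the bar is centred about 51 mm ahead of the pivot: that's the end stop. Backing off and up.

```bash
python3 -m handwheel '{"fingers":[1,1,1,1,1,1,1,1,1,1],"linear":[[0,-6,0],[0,-15,0],[0,-25,0],[0,-35,-5],[0,-45,-25],[0,-60,-50],[0,-80,-75],[0,-100,-95],[0,-120,-110],[0,-120,-110]],"angular":[[0,0,0],[0,0,0],[0,0,0],[0,0,0],[0,0,0],[0,0,0],[0,0,0],[0,0,0],[0,0,0],[0,0,0]]}'; python3 -m handwheel '{"fingers":[1,1,1,1,1,1,1],"linear":[[0,-20,0],[0,-45,0],[0,-70,0],[0,-90,0],[0,-110,0],[0,-110,0],[0,-110,0]],"angular":[[0,0,0],[0,0,0],[0,0,0],[0,0,0],[0,0,0],[0,0,0],[0,0,0]]}'
python3 - <<'E'
from h import *
d=viewer.get_image("top"); W=pts(d); cv2.imwrite("pics/t7.png",d["img"][:,:,::-1])
def rep(n,u0,u1,v0,v1,z0,z1):
    R=W[v0:v1,u0:u1].reshape(-1,3); R=R[(R[:,2]>z0)&(R[:,2]<z1)]
    if len(R): r=cv2.minAreaRect((R[:,:2]*1000).astype(np.float32)); print(n,len(R),R.mean(0).round(4),[np.round(x,1) for x in r])
rep("rib",235,310,185,262,.142,.156)
rep("bar",385,450,170,245,.13,.18)
rep("bulb",110,180,200,260,.02,.2)
rep("tin",480,550,195,260,.1,.14)
rep("orange",200,280,270,350,.07,.2)
rep("plug1",290,330,150,182,.02,.06)
rep("plug2",305,345,295,332,.02,.06)
E
```

```text
t: 13.0
position: [0.4994, -0.2132, 0.2548]
ee_rot: [179.7, 0.3, 94.9]
contact_force: [0.4, 0.2, 0.6]
gripper_width: 0.0002
t: 13.58
position: [0.391, -0.2221, 0.2509]
ee_rot: [179.9, 0.0, 94.9]
contact_force: [0.2, 0.2, -0.6]
gripper_width: 0.0001
rib 235 [0.6063 0.1448 0.1512] [array([606.5, 145.2]), array([22.3, 55.7]), np.float64(77.4)]
bar 304 [ 0.6347 -0.1988  0.1516] [array([ 630.7, -199.9]), array([33.3, 71.3]), np.float64(4.1)]
bulb 1342 [0.5772 0.432  0.1374] [array([579.1, 438.7]), array([86.8, 91.1]), np.float64(47.7)]
tin 1678 [ 0.6002 -0.4278  0.1184] [array([ 600.7, -428.8]), array([105.8, 106.2]), np.float64(1.9)]
orange 2589 [0.3996 0.2155 0.0944] [array([399.3, 218.9]), array([120.8, 119.5]), np.float64(82.0)]
plug1 390 [0.7618 0.0544 0.0297] [array([765.8,  61.4]), array([67.5, 50. ]), np.float64(70.8)]
plug2 417 [0.3906 0.0155 0.03  ] [array([397.5,  20.8]), array([69.9, 49.3]), np.float64(35.8)]
```

View pics/t7.png

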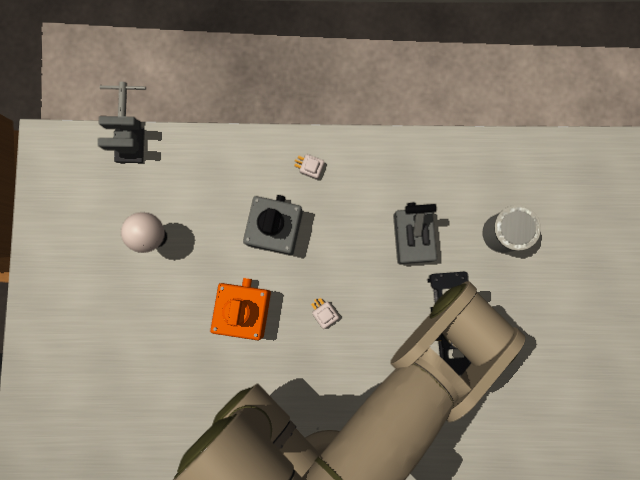

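The lever bar is now at (421,208), leaning away from the robot. Its front edge is about 61 mm ahead of the pivot, which is the end stop. The button at (270,222) is up and straight, and nothing else has moved.

```bash
python3 -c "
from station import ticket
print(ticket.job_done())"
```

```text
the job is handed in; nothing more can be done
None
```

The emergency stop has been proved and the pump's isolator is switched on again. I handed the job in at about 13.6 s, with no verdict reported.

- **Stop button:** I gripped the rib and pushed the head down about 14 mm to its bottom stop (26 N, rib top down from 0.149 to 0.135 m). I then turned it about 53° clockwise and let it rise while still turned before opening the fingers. Afterwards it stood up at its starting height and straight to within about 1°. I did not let go between pressing and turning, so the latch itself is inferred from reaching the bottom stop.
- **Isolator lever:** I pushed it over with closed fingers until it stopped moving at 36 N on the wrist. The bar was then about 51 mm ahead of the pivot, which matches the end stop, and it stayed there after I backed off.
- **Everything else:** The bulb, tin, both plugs and the orange look-alike measured in the same places as at the start, within about 1 mm. The arm finished clear, with no contact force. None of the last checks failed or disagreed.

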